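# Refit the sprung knock bar in the knock box

### The job

Take the rubber-sleeved knock bar from its wooden rest and refit it across the knock box: squeeze its sprung pin (at the thicker collar) against the taller end plate so that the bar fits between the two plates, and ease it out again so that the sprung pin sits in the taller plate's cup and the solid pin in the lower plate's cup. Do it gently, without forcing the bar against the box or letting it snap out; leave it sitting there by itself, and leave the pitcher, tamper and cup where they are.

Things in the scene. Friction and masses are not known exactly. Their poses are not given: they have to be found in the camera images.
- knock_bar: Loose round bar, 0.3 kg (varies), lying level in the rest. Origin at its middle on the centre line; y axis along it towards the sprung pin (may be rolled). Rubber sleeve 28 mm diameter, 120 mm long, centred on the origin: grip it there. A steel collar 10 mm long ends it at both sides (26 mm diameter at the sprung end, 20 mm at the solid), then a 12 mm pin with round tip; 195 mm overall.
- solid_tip (a point): Very end of the bar's solid pin, at y = -97.5 mm in the bar's frame.
- sprung_tip (a point): Very end of the bar's sprung pin: at y = +97.5 mm in the bar's frame with the spring free. The pin slides in along the bar by up to 26 mm, taking about 2 N to start and 0.5 N more per mm (about 15 N at its stop, which is hard).
- knock_box: Fixed white open bin, 150 (x) by 166 (y) mm, rim 86 mm above the counter. Origin on the counter under its centre, z up, y along the fitted bar. Over each side wall stands a steel end plate 50 mm wide (x), centred at x = 0, with a square cup in its flat inner face. Both cups have one height, clamped anywhere from 105 to 140 mm above the counter and NOT measured: find it by feel or by eye.
- tall_face (a point): Fixed point of the box at x 0, y +88, z 122.5 mm (mean cup height, not the actual one) on the taller plate's inner face. This plate reaches 70 mm above its cup's centre and 18 mm below. Cup: 15 mm square, 7 mm deep. A pin squeezed on the polished face slides along it (friction about 0.4) and springs out up to 7 mm on meeting the cup: the push falls by up to 3.5 N.
- low_face (a point): Fixed point of the box at x 0, y -88, z 122.5 mm, in the plane of the lower plate's inner face (mean cup height, not the actual one). This plate reaches 15 mm above its cup's centre and 18 mm below; its cup is like the other. The fitted bar stays under about 4.5 N of spring load. Bar and box must not be pushed together with more than 40 N.
- rest: Fixed wooden stand with two V saddles, 90 x 150 mm on plan; origin on the counter under its centre, y along the bar lying in it. The bar's centre line lies 52 mm above the counter; the saddles are 10 mm thick, 48 mm either side of the middle, and rise to about 51 mm; between them there is free room down to 6 mm above the counter.
- pitcher: Steel milk jug, 84 mm wide, 100 mm high, with a handle at its +y side; origin under its centre. Leave alone.
- tamper: Steel coffee tamper, 58 mm wide, 90 mm high; origin under its centre. Leave alone.
- cup: White espresso cup, 60 mm wide, 55 mm high; origin under its centre, standing between the box and the rest. Leave alone.
There are look-alikes about, which are no part of the job. Of the things that look like the knock_bar, the middle-sized one is meant.

How it is judged (in metres and radians):
At the end, for the whole second after the job is handed in: The bar spans the knock box at rest, in line with the box's y axis within 0.05 rad, both pins at least 3.5 mm inside their cups (tips at least 91.5 mm from the box's middle, at least 95 mm above the counter): the sprung pin in the taller plate, the solid pin in the lower plate (y of sprung_tip in the frame of knock_box above 0.0915 m and y of solid_tip in the frame of knock_box below -0.0915 m and angle between the y axis of knock_bar and the y axis of knock_box, either way round below 0.05 rad and z of each of solid_tip, sprung_tip in the frame of knock_box above 0.095 m and linear speed of knock_bar below 0.02 m/s); the robot touches nothing.
It fails at once if the bar is forced against the box with more than 40 N (contact force between knock_bar and knock_box above 40 N).
It fails at once if the pitcher is moved by more than 20 mm (distance of pitcher from where it was at the start of the episode above 0.02 m).
It fails at once if the tamper is moved by more than 20 mm (distance of tamper from where it was at the start of the episode above 0.02 m).
It fails at once if the cup is moved by more than 20 mm (distance of cup from where it was at the start of the episode above 0.02 m).
It also fails if it takes over 69 s, if anything falls off the work surface, if the arm or the gripper's body presses on something with over 40 N, if the wrist force passes 120 N, or if a joint passes its speed limit or range.

### The arm

A 6-joint arm with a two-finger parallel gripper is mounted at the origin on the work surface. World frame = base frame: x ahead of the robot, y to its left, z up, the work surface at z = 0. Lengths are in m, angles in degrees, forces in N, time in s.
With the tool pointing down it reaches from about 0.375 to 0.9 m from the base axis. Payload 3.1 kg.
Tool frame: the origin (TCP) lies at the very end of the fingers, on their centre line; the grasp point (between the pads) lies 19 mm behind it; z points along the fingers, y is the direction in which the jaws open and shut (so a half turn about z gives the same grasp; the last joint's range is limited). The gripper opens to 87 mm and grips with 3 to 60 N. Pads are 19 mm wide; open, the fingers measure 117 mm over their backs; the gripper's body (75 mm by 190 mm) begins 51 mm behind the grasp point.
Start: joints at [-81.102, 30.224, 82.088, -0, 67.689, -10.227], TCP at [0.205, -0.59, 0.223] pointing down, gripper open.
Joint ranges: [-176.69, 176.69], [-43.24, 126.21], [12.49, 139.97], [-82, 262], [0, 151.66], [-163.58, 163.58]. Speed limits (degrees/s): [159.86, 159.86, 180, 180, 180, 180].

### API

Orientations are given as a 3x3 rotation matrix whose columns are the frame's x, y, z axes.
In Python, from rig import readout, capture, camera_model, bot, spot_in, regions_of gives the robot as it stands.
- The arm moves only by the tool send_rows, never from a script. Its argument "moves" is a list that holds one entry, the list of rows, each a list of 7 numbers: the turn, a rotation vector about the tool's x, y, z in degrees, then the shift along the tool's x, y, z in cm, then the opening, from -1 (shut) to 1 (fully open). A call has exactly 5 rows; each row shifts and turns the commanded pose from where the row before left it, along the tool's axes as they then stand; what a row does not reach is not made up. A row lasts 1/10 s, in which the tool goes at most 50 mm and 8.59 degrees, less where a joint would pass 70% of its speed; a pose out of reach is approached as far as the arm can. A call with a gripper value outside its range is refused whole. The fingers move at their own pace and stop on an object; the grip force is fixed at half the most. Time passes only in rows, so rows that do not move let the fingers close, or fill a call up. It gives the time, the measured TCP pose, the force and the opening at its end, in the units of the state.
- readout.read_state(): the state, without advancing time (a new reading comes with each control period).
- capture(name): name is "scene" or "top" or "wrist"; returns the picture (384x512x3 uint8, blue, green, red); there is no depth.
- camera_model(name): a dict with "camera_matrix" (3x3 intrinsics, pixels), "pose" (4x4, takes a point from camera to world coordinates). Camera axes: x right, y up, looking along -z (the intrinsics and any distortion apply to the point x, -y, -z); pixel columns grow to the right and rows downward; lengths in m; the calibration is good to about 2 mm. A picture is of the moment at which its call begins: read the wrist's pose just before it. camera_model takes no time and is no camera call; for the wrist camera it gives the pose at the moment of the call.
- bot.hand_in(): hands the job in, once; it reports no verdict.
Trained networks look in the newest picture that a camera, given by its name, has taken for a name from the list of things; names that differ only in an ending like _2 or _b are one class to them, and where a whole thing is asked for, a point or a joint stands for the part that bears it (a point fixed in the world has none). Each returns a list of dicts, best first, with "p" (0 to 1); they miss things now and then, are a little off and sometimes report something else, mostly with a low value. They report only what shows in the picture. A call takes as long as a camera call. They do not tell look-alikes from the thing itself.
- spot_in(camera, thing): "location" ([x, y, z] in m, in world coordinates, good to about 4 mm: the middle of the surface that is visible of it).
- regions_of(camera, thing): "mask" (384x512 bool, what is visible of it).
The state is a dict: "time_s": time; "joint_positions": joint angles; "qvel": joint speeds; "tau": joint torques, N m; "position": TCP position; "tcp_rot": TCP orientation; "force": force on the tool from outside, world axes, zero at the start; "moment": the same for the moment, N m; "opening": opening from 0.0 (shut) to 1.0 (fully open).
Only numpy, scipy, OpenCV 4.12 (cv2) and the standard library are available. Lean on these libraries where they do the work, as an engineer would, in place of code of your own. Each camera call takes 0.05 s, during which the arm holds its last target. There are 200 camera calls.

## Working session

There is one attempt and no reset: what is moved stays moved. The work goes in short steps, Python scripts to look and compute and a tool call to move; the robot and the scene stay as the last step left them, time stands still between calls to the robot, and variables do not carry over. Pictures are saved under pics/ and viewed, about 8 in all and at most 12, crops included, and the job is handed in when it is done.

Besides the shell and the picture viewer there is one more tool, called by a JSON object that holds its "api" and its "payload", one argument or row to a line. send_rows: Moves the arm, as the interface text tells. Its arguments: {"type":"object","properties":{"moves":{"type":"array","items":{"type":"array","items":{"type":"array","items":{"type":"number"}}}}},"required":["moves"]}

```bash
ls; mkdir -p pics; cat > h.py <<'E'
import numpy as np, cv2
from rig import readout, capture, camera_model, bot, spot_in, regions_of
def proj(name,P):
    m=camera_model(name);T=np.linalg.inv(m["pose"]);p=T[:3,:3]@np.array(P,float)+T[:3,3]
    q=m["camera_matrix"]@np.array([p[0],-p[1],-p[2]]);return q[:2]/q[2]
def back(name,uv,z):
    m=camera_model(name);K=m["camera_matrix"];d=np.linalg.inv(K)@np.array([uv[0],uv[1],1.]);d=m["pose"][:3,:3]@np.array([d[0],-d[1],-d[2]])
    o=m["pose"][:3,3];return o+d*(z-o[2])/d[2]
E
python3 - <<'E'
from h import *
for c in("scene","top"):
    im=capture(c);cv2.imwrite(f"pics/{c}0.png",im)
    m=camera_model(c);print(c,m["pose"].round(3).tolist(),m["camera_matrix"].round(1).tolist(),[k for k in m])
    for t in("knock_bar","knock_box","rest","pitcher","tamper","cup"):
        print(t,[(np.round(d["location"],3).tolist(),round(d["p"],2),proj(c,d["location"]).round().tolist()) for d in spot_in(c,t)])
s=readout.read_state();print(s)
E
```

```text
pics
scene [[0.544, -0.451, 0.707, 1.199], [0.839, 0.296, -0.456, -0.437], [-0.004, 0.842, 0.54, 0.613], [0.0, 0.0, 0.0, 1.0]] [[352.1, 0.0, 254.9], [0.0, 352.1, 194.3], [0.0, 0.0, 1.0]] ['camera_matrix', 'pose']
knock_bar [([0.539, 0.163, 0.057], 0.86, [304.0, 192.0]), ([0.802, 0.062, 0.061], 0.73, [344.0, 254.0]), ([0.36, 0.19, 0.016], 0.68, [276.0, 176.0]), ([0.257, -0.286, 0.026], 0.6, [126.0, 202.0])]
knock_box [([0.519, -0.196, 0.046], 0.91, [190.0, 233.0])]
rest [([0.549, 0.17, 0.006], 0.71, [307.0, 207.0])]
pitcher [([0.803, 0.063, 0.059], 0.83, [345.0, 255.0])]
tamper [([0.812, -0.101, 0.017], 0.75, [290.0, 301.0])]
cup [([0.483, -0.009, 0.03], 0.77, [245.0, 208.0])]
top [[-0.011, 0.995, -0.102, 0.405], [-1.0, -0.012, -0.017, -0.014], [-0.018, 0.101, 0.995, 1.255], [0.0, 0.0, 0.0, 1.0]] [[478.1, 0.0, 259.1], [0.0, 478.1, 191.8], [0.0, 0.0, 1.0]] ['camera_matrix', 'pose']
knock_bar [([0.255, -0.291, 0.031], 0.79, [379.0, 300.0]), ([0.535, 0.166, 0.064], 0.73, [195.0, 189.0]), ([0.354, 0.196, 0.018], 0.7, [186.0, 261.0])]
knock_box [([0.526, -0.204, 0.01], 0.59, [340.0, 193.0]
[... 391 characters left out ...]
.20866235e+01,  2.27740181e-04,
        6.76882714e+01, -1.02275838e+01]), 'qvel': array([ 0.05046184,  0.07897235, -0.02124269,  0.07708741, -0.03352401,
       -0.02869211]), 'tau': array([-8.66185110e-05, -4.39864755e+01, -1.76951122e+01,  6.32560509e-02,
        5.02567424e-02, -1.46688268e-05]), 'position': array([ 0.2047993 , -0.5904877 ,  0.22258117]), 'tcp_rot': array([[ 9.44803601e-01,  3.27637230e-01,  1.46874055e-05],
       [ 3.27637231e-01, -9.44803599e-01, -7.00400255e-05],
       [-9.07100636e-06,  7.09862092e-05, -9.99999997e-01]]), 'force': array([-0.36881048,  0.87302868,  0.01624442]), 'moment': array([-0.04652769, -0.02832866, -0.03394036]), 'opening': 1.0010093059329208}
```

```bash
python3 - <<'E'
import cv2,numpy as np
a=cv2.imread("pics/top0.png");cv2.imwrite("pics/top0b.png",cv2.resize(a[20:384,150:450],None,fx=1.64,fy=1.64,interpolation=cv2.INTER_CUBIC))
b=cv2.imread("pics/scene0.png");cv2.imwrite("pics/scene0b.png",cv2.resize(b[120:345,100:400],None,fx=2.66,fy=2.66,interpolation=cv2.INTER_CUBIC))
E
```

```text
(no output)
```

View pics/top0b.png

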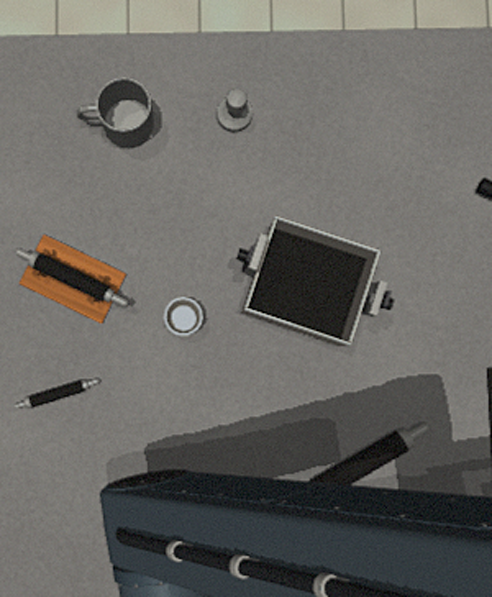

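View pics/scene0b.png

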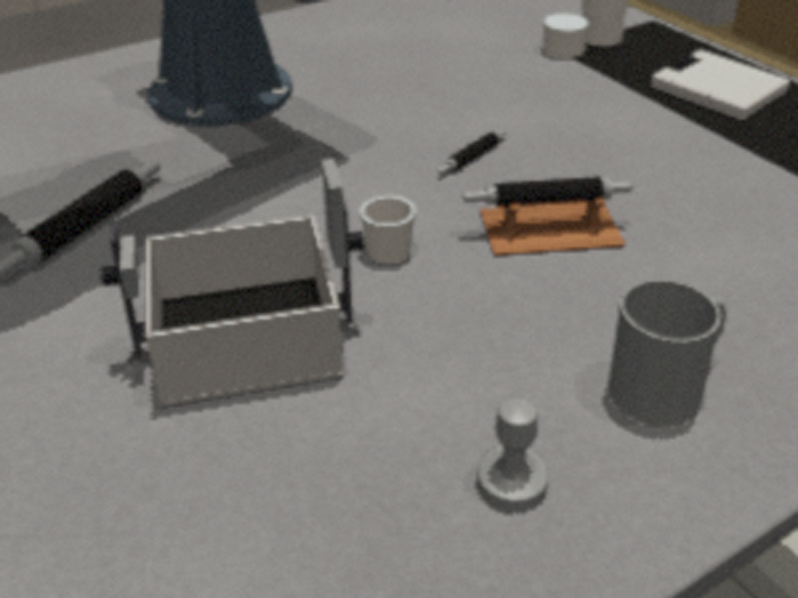

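Three bar look-alikes show in the top crop: small at (58,393), middle-sized in the rest at (75,278), and large at (370,455). The one in the rest fits. The tall plate is at (255,255), beside the cup, and the low plate is at (375,298). Next I compute the box and bar poses and make an enlarged crop of the bar.

```bash
python3 - <<'E'
from h import *
c=np.array([(277,217),(380,250),(350,345),(246,309)])/1.64+[150,20]
P=np.array([back("top",u,.086) for u in c])[:,:2];print(P.round(4).tolist(),P.mean(0))
for i in range(4):
    d=P[(i+1)%4]-P[i];print(np.linalg.norm(d).round(4),np.degrees(np.arctan2(d[1],d[0])).round(2))
b=np.array([(20,253),(131,303)])/1.64+[150,20]
Q=[back("top",u,.052) for u in b];print(np.round(Q,4).tolist(),np.linalg.norm(Q[1]-Q[0]))
s=readout.read_state();m=camera_model("wrist")
R=s["tcp_rot"];print("cam in tool",(R.T@m["pose"][:3,:3]).round(3).tolist(),(R.T@(m["pose"][:3,3]-s["position"])).round(4),m["camera_matrix"].round(1).tolist())
a=cv2.imread("pics/top0.png")[160:220,150:240];b=cv2.imread("pics/scene0.png")[170:230,265:355]
cv2.imwrite("pics/bar.png",np.vstack([cv2.resize(x,None,fx=5,fy=5,interpolation=cv2.INTER_CUBIC) for x in(a,b)]))
E
```

```text
[[0.6209, -0.1434], [0.5686, -0.2962], [0.4272, -0.2468], [0.4825, -0.094]] [ 0.52479366 -0.19509892]
0.1615 -108.88
0.1498 160.73
0.1625 70.13
0.147 -19.63
[[0.576, 0.2528, 0.052], [0.4961, 0.0804, 0.052]] 0.1900490398556865
cam in tool [[0.0, 0.958, 0.285], [1.0, -0.0, 0.001], [0.001, 0.285, -0.958]] [ 0.0778  0.0006 -0.1628] [[322.4, 0.0, 255.6], [0.0, 322.4, 196.7], [0.0, 0.0, 1.0]]
```

View pics/bar.png

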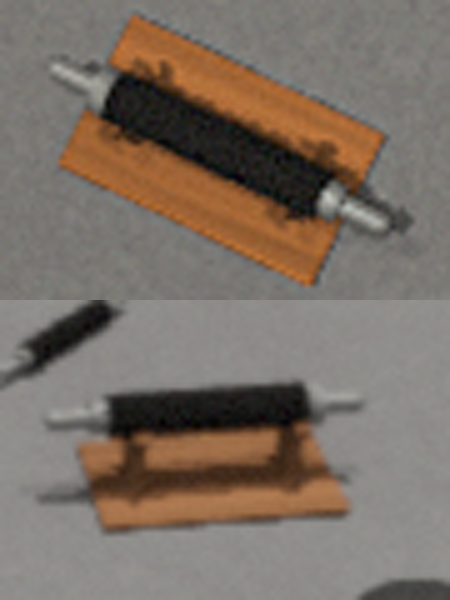

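The bar in the rest is confirmed as the middle-sized one, at about 190 mm. The collars are not yet distinguishable, so I will decide the sprung end from close by. First I go over the box.

```bash
cat >> h.py <<'E'
from scipy.spatial.transform import Rotation as Ro
def plan(pos,yaw=None,dyaw=None,n=None,g=1,v=.045,R=None,p=None):
    """rows taking the tool (pointing down) to pos, world yaw of tool x; dyaw forces the signed turn"""
    s=readout.read_state();p=s["position"] if p is None else np.array(p,float)
    y0=np.degrees(np.arctan2(s["tcp_rot"][1,0],s["tcp_rot"][0,0])) if R is None else R
    if dyaw is None: dyaw=0 if yaw is None else (yaw-y0+180)%360-180
    d=np.array(pos)-p; k=n or int(5*np.ceil(max(np.linalg.norm(d)/v,abs(dyaw)/8.3,1)/5))
    print("yaw",round(y0,2),"dyaw",round(dyaw,2),"d",d.round(4),"rows",k)
    out=[]
    for i in range(k):
        a=np.radians(y0+dyaw*i/k);e=d/k*100
        out.append([0,0,round(-dyaw/k,2),round(e[0]*np.cos(a)+e[1]*np.sin(a),2),round(e[0]*np.sin(a)-e[1]*np.cos(a),2),round(-e[2],2),g])
    for i in range(0,k,5): print([out[i:i+5]])
E
python3 -c "
from h import *
plan([.525-.05*.334,-.195-.05*.943,.31],70.5)"
```

```text
yaw 19.13 dyaw 51.37 d [0.3035 0.3483 0.0874] rows 15
[[[0, 0, np.float64(-3.42), np.float64(2.67), np.float64(-1.53), np.float64(-0.58), 1], [0, 0, np.float64(-3.42), np.float64(2.76), np.float64(-1.37), np.float64(-0.58), 1], [0, 0, np.float64(-3.42), np.float64(2.84), np.float64(-1.2), np.float64(-0.58), 1], [0, 0, np.float64(-3.42), np.float64(2.9), np.float64(-1.03), np.float64(-0.58), 1], [0, 0, np.float64(-3.42), np.float64(2.96), np.float64(-0.85), np.float64(-0.58), 1]]]
[[[0, 0, np.float64(-3.42), np.float64(3.0), np.float64(-0.68), np.float64(-0.58), 1], [0, 0, np.float64(-3.42), np.float64(3.04), np.float64(-0.5), np.float64(-0.58), 1], [0, 0, np.float64(-3.42), np.float64(3.06), np.float64(-0.31), np.float64(-0.58), 1], [0, 0, np.float64(-3.42), np.float64(3.08), np.float64(-0.13), np.float64(-0.58), 1], [0, 0, np.float64(-3.42), np.float64(3.08), np.float64(0.05), np.float64(-0.58), 1]]]
[[[0, 0, np.float64(-3.42), np.float64(3.07), np.float64(0.24), np.float64(-0.58), 1], [0, 0, np.float64(-3.42), np.float64(3.05), np.float64(0.42), np.float64(-0.58), 1], [0, 0, np.float64(-3.42), np.float64(3.02), np.float64(0.6), np.float64(-0.58), 1], [0, 0, np.float64(-3.42), np.float64(2.98), np.float64(0.78), np.float64(-0.58), 1], [0, 0, np.float64(-3.42), np.float64(2.93), np.float64(0.96), np.float64(-0.58), 1]]]
```

{"api": "send_rows", "payload": {
  "moves": [
    [[0, 0, -3.4, 2.7, -1.5, -0.6, -1], [0, 0, -3.4, 2.8, -1.4, -0.6, -1], [0, 0, -3.4, 2.8, -1.2, -0.6, -1], [0, 0, -3.4, 2.9, -1.0, -0.6, -1], [0, 0, -3.4, 3.0, -0.9, -0.6, -1]]
  ]
}}

```text
time_s: 1.2
position: [0.3073, -0.4732, 0.2529]
tcp_rot: [[0.806, 0.591, 0.0], [0.591, -0.806, -0.0], [-0.0, 0.0, -1.0]]
force: [0.4, -0.2, -0.3]
opening: 0.629
```

{"api": "send_rows", "payload": {
  "moves": [
    [[0, 0, -3.4, 3.0, -0.7, -0.6, -1], [0, 0, -3.4, 3.0, -0.5, -0.6, -1], [0, 0, -3.4, 3.1, -0.3, -0.6, -1], [0, 0, -3.4, 3.1, -0.1, -0.6, -1], [0, 0, -3.4, 3.1, 0.1, -0.6, -1]]
  ]
}}

```text
time_s: 1.7
position: [0.4095, -0.3573, 0.283]
tcp_rot: [[0.598, 0.801, 0.0], [0.801, -0.598, -0.0], [-0.0, 0.0, -1.0]]
force: [0.4, -0.4, 0.3]
opening: 0.169
```

{"api": "send_rows", "payload": {
  "moves": [
    [[0, 0, -3.4, 3.1, 0.2, -0.6, -1], [0, 0, -3.4, 3.1, 0.4, -0.6, -1], [0, 0, -3.4, 3.0, 0.6, -0.6, -1], [0, 0, -3.4, 3.0, 0.8, -0.6, -1], [0, 0, -3.4, 2.9, 1.0, -0.6, -1]]
  ]
}}

```text
time_s: 2.2
position: [0.5116, -0.2411, 0.313]
tcp_rot: [[0.338, 0.941, 0.0], [0.941, -0.338, -0.0], [-0.0, 0.0, -1.0]]
force: [0.4, -0.6, -0.3]
opening: 0.004
```

```bash
python3 - <<'E'
from h import *
im=capture("wrist");cv2.imwrite("pics/w1.png",im)
s=readout.read_state();m=camera_model("wrist");print(s["position"],m["pose"].round(4).tolist())
np.savez("w1.npz",pose=m["pose"])
cv2.imwrite("pics/w1b.png",cv2.resize(im,None,fx=1.55,fy=1.55,interpolation=cv2.INTER_CUBIC))
E
```

```text
[ 0.51492887 -0.23790046  0.31412591] [[0.9428, 0.3207, 0.0906, 0.5398], [-0.3333, 0.9044, 0.2664, -0.1651], [0.0035, -0.2813, 0.9596, 0.4772], [0.0, 0.0, 0.0, 1.0]]
```

View pics/w1b.png

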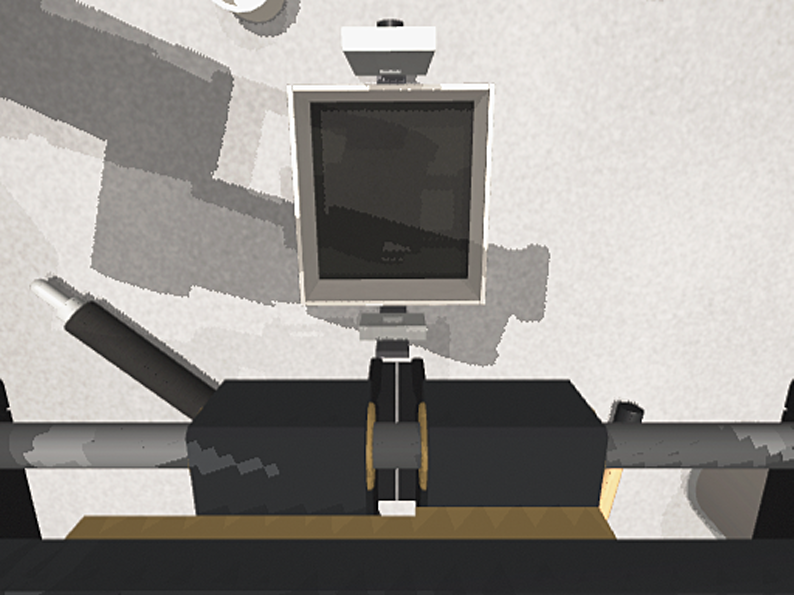

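The wrist view shows the box square in the frame: rim corners at about (289,86), (495,84), (485,304) and (302,304) in the scaled picture. The tall plate is at the top, (390,50), and the low plate at the bottom, (394,325).

```bash
python3 - <<'E'
from h import *
c=np.array([(289,86),(495,84),(485,304),(302,304)])/1.55
P=np.array([back("wrist",u,.086) for u in c])[:,:2];print(P.round(4).tolist(),P.mean(0))
for i in range(4):
    d=P[(i+1)%4]-P[i];print(np.linalg.norm(d).round(4),np.degrees(np.arctan2(d[1],d[0])).round(2))
im=cv2.imread("pics/w1.png")
a=im[8:68,205:300];b=im[190:250,205:300]
cv2.imwrite("pics/w1c.png",np.vstack([cv2.resize(x,None,fx=5,fy=5,interpolation=cv2.INTER_CUBIC) for x in(a,b)]))
E
```

```text
[[0.4848, -0.0923], [0.6256, -0.1406], [0.5715, -0.2971], [0.4308, -0.2472]] [ 0.52819371 -0.19432837]
0.1489 -18.93
0.1656 -109.1
0.1492 160.48
0.164 70.78
```

View pics/w1c.png

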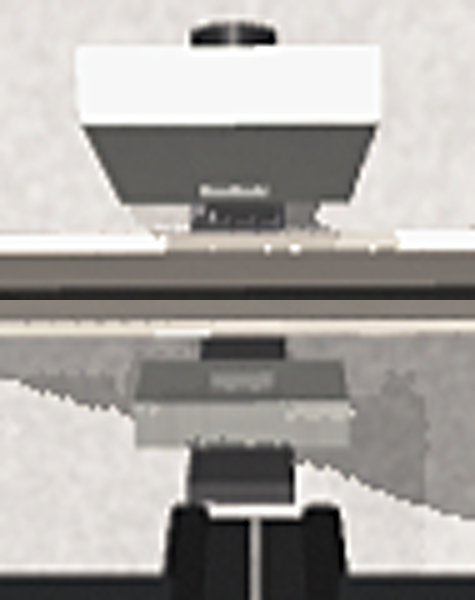

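```bash
python3 - <<'E'
from h import *
yaw=np.radians(70.8);ey=np.array([np.cos(yaw),np.sin(yaw)]);ex=np.array([ey[1],-ey[0]]);c0=np.array([.528,-.1943])
def px(u,v): return (205+u/5,(8+v/5) if v<300 else 190+(v-300)/5)
for zc in(.105,.115,.125,.135,.14):
    print(zc,[(lambda q:[round(float(q@ex)*1e3,1),round(float(q@ey)*1e3,1)])(back("wrist",px(*u),zc+h)[:2]-c0) for u,h in[((83,125),.07),((382,125),.07),((122,203),-.018),((352,203),-.018),((135,402),.015),((350,402),.015),((135,447),.015),((350,447),.015)]])
E
```

```text
0.105 [[-26.0, 88.1], [24.8, 87.9], [-25.9, 88.8], [25.2, 88.6], [-25.4, -89.7], [24.9, -90.0], [-25.6, -100.9], [25.1, -101.2]]
0.115 [[-25.1, 86.2], [24.0, 86.0], [-25.2, 87.4], [24.6, 87.1], [-24.6, -86.3], [24.3, -86.6], [-24.9, -97.2], [24.4, -97.5]]
0.125 [[-24.2, 84.4], [23.3, 84.2], [-24.5, 85.9], [24.0, 85.7], [-23.9, -82.9], [23.6, -83.2], [-24.1, -93.5], [23.7, -93.8]]
0.135 [[-23.3, 82.5], [22.5, 82.3], [-23.8, 84.4], [23.4, 84.2], [-23.1, -79.5], [23.0, -79.8], [-23.4, -89.8], [23.1, -90.1]]
0.14 [[-22.8, 81.5], [22.1, 81.4], [-23.5, 83.7], [23.1, 83.5], [-22.7, -77.8], [22.6, -78.1], [-23.0, -87.9], [22.7, -88.2]]
```

```bash
python3 - <<'E'
from h import *
np.set_printoptions(legacy='1.25')
plan([.4968,-.2832,.134],70.8,g=-1)
E
```

```text
yaw 70.53 dyaw 0.27 d [-0.0181 -0.0453 -0.1801] rows 5
[[[0, 0, -0.05, -0.98, -0.04, 3.6, -1], [0, 0, -0.05, -0.97, -0.04, 3.6, -1], [0, 0, -0.05, -0.97, -0.04, 3.6, -1], [0, 0, -0.05, -0.97, -0.04, 3.6, -1], [0, 0, -0.05, -0.97, -0.04, 3.6, -1]]]
```

{"api": "send_rows", "payload": {
  "moves": [
    [[0, 0, -0.25, -1.0, 0, 4.0, -1], [0, 0, 0, -1.0, 0, 4.0, -1], [0, 0, 0, -1.0, 0, 4.0, -1], [0, 0, 0, -1.0, 0, 4.0, -1], [0, 0, 0, -0.9, -0.2, 1.4, -1]]
  ]
}}

```text
time_s: 2.75
position: [0.4904, -0.2865, 0.1347]
tcp_rot: [[0.336, 0.942, -0.005], [0.942, -0.336, 0.004], [0.002, -0.006, -1.0]]
force: [-0.7, 0.3, -0.3]
opening: 0.003
```

{"api": "send_rows", "payload": {
  "moves": [
    [[0, 0, 0, 0, 0, 0.1, -1], [0, 0, 0, 0, 0, 0.1, -1], [0, 0, 0, 0, 0, 0.2, -1], [0, 0, 0, 0, 0, 0.2, -1], [0, 0, 0, 0, 0, 0.0, -1]]
  ]
}}

```text
time_s: 3.25
position: [0.493, -0.2876, 0.1334]
tcp_rot: [[0.335, 0.942, 0.001], [0.942, -0.335, -0.001], [-0.001, 0.001, -1.0]]
force: [0.3, -0.0, 0.2]
opening: 0.002
```

{"api": "send_rows", "payload": {
  "moves": [
    [[0, 0, 0, 0, 0, 0.1, -1], [0, 0, 0, 0, 0, 0.1, -1], [0, 0, 0, 0, 0, 0.0, -1], [0, 0, 0, 0, 0, 0.1, -1], [0, 0, 0, 0, 0, 0.0, -1]]
  ]
}}

```text
time_s: 3.75
position: [0.4925, -0.2876, 0.1294]
tcp_rot: [[0.336, 0.942, -0.0], [0.942, -0.336, 0.0], [0.0, -0.0, -1.0]]
force: [0.9, 0.3, -0.1]
opening: 0.002
```

{"api": "send_rows", "payload": {
  "moves": [
    [[0, 0, 0, 0.5, 0, 0, -1], [0, 0, 0, 0, 0, 0.1, -1], [0, 0, 0, 0, 0, 0.1, -1], [0, 0, 0, 0, 0, 0.1, -1], [0, 0, 0, 0, 0, 0.0, -1]]
  ]
}}

```text
time_s: 4.25
position: [0.4941, -0.2829, 0.1263]
tcp_rot: [[0.336, 0.942, -0.0], [0.942, -0.336, 0.0], [0.0, -0.0, -1.0]]
force: [0.1, -0.4, -0.2]
opening: 0.005
```

{"api": "send_rows", "payload": {
  "moves": [
    [[0, 0, 0, 0, 0, 0.05, -1], [0, 0, 0, 0, 0, 0.05, -1], [0, 0, 0, 0, 0, 0.0, -1], [0, 0, 0, 0, 0, 0.0, -1], [0, 0, 0, 0, 0, 0.0, -1]]
  ]
}}

```text
time_s: 4.75
position: [0.4942, -0.283, 0.1256]
tcp_rot: [[0.336, 0.942, 0.0], [0.942, -0.336, -0.0], [-0.0, 0.0, -1.0]]
force: [0.9, -0.7, -0.3]
opening: 0.008
```

{"api": "send_rows", "payload": {
  "moves": [
    [[0, 0, 0, 0, 0, 0.1, -1], [0, 0, 0, 0, 0, 0.05, -1], [0, 0, 0, 0, 0, 0.0, -1], [0, 0, 0, 0, 0, 0.0, -1], [0, 0, 0, 0, 0, 0.0, -1]]
  ]
}}

```text
time_s: 5.25
position: [0.4942, -0.283, 0.124]
tcp_rot: [[0.336, 0.942, 0.0], [0.942, -0.336, -0.0], [-0.0, 0.0, -1.0]]
force: [-0.4, 0.8, 0.4]
opening: 0.007
```

{"api": "send_rows", "payload": {
  "moves": [
    [[0, 0, 0, 0, 0, 0.05, -1], [0, 0, 0, 0, 0, 0.05, -1], [0, 0, 0, 0, 0, 0.0, -1], [0, 0, 0, 0, 0, 0.0, -1], [0, 0, 0, 0, 0, 0.0, -1]]
  ]
}}

```text
time_s: 5.75
position: [0.4943, -0.283, 0.1235]
tcp_rot: [[0.336, 0.942, 0.0], [0.942, -0.336, -0.0], [-0.0, 0.0, -1.0]]
force: [-1.8, 1.5, 5.7]
opening: 0.005
```

Contact is at 0.1237, so the cup height is about 0.1087, which agrees with the camera's 0.109. Now I go over to the bar, keeping the yaw so I can decide which end is which.

{"api": "send_rows", "payload": {
  "moves": [
    [[0, 0, 0, 0, 0, -4, -1], [0, 0, 0, 0, 0, -5, 0], [0, 0, 0, 1, 0, -4, 1], [0, 0, 0, 3.5, 0, -2, 1], [0, 0, 0.5, 4.5, 0, 0, 1]]
  ]
}}

```text
time_s: 6.25
position: [0.5267, -0.2001, 0.2768]
tcp_rot: [[0.348, 0.938, 0.008], [0.938, -0.347, -0.005], [-0.002, 0.009, -1.0]]
force: [0.3, 0.7, -0.6]
opening: 0.286
```

{"api": "send_rows", "payload": {
  "moves": [
    [[0, 0, 1, 4.5, 0, 0, 1], [0, 0, 1, 4.5, 0.5, 0, 1], [0, 0, 1, 4.5, 1, 0, 1], [0, 0, 1, 4.5, 1.2, 1, 1], [0, 0, 1, 4.5, 1, 1, 1]]
  ]
}}

```text
time_s: 6.75
position: [0.6444, -0.0025, 0.2527]
tcp_rot: [[0.425, 0.905, 0.001], [0.905, -0.425, -0.0], [0.0, 0.001, -1.0]]
force: [0.4, -0.5, 0.3]
opening: 0.737
```

{"api": "send_rows", "payload": {
  "moves": [
    [[0, 0, 0, 4, 1, 0, 1], [0, 0, 0, 3, 1, 0, 1], [0, 0, 0, 2, 1, 0, 1], [0, 0, 0, 0, 0, 0, 1], [0, 0, 0, 0, 0, 0, 1]]
  ]
}}

```text
time_s: 7.25
position: [0.708, 0.0646, 0.2519]
tcp_rot: [[0.424, 0.906, -0.002], [0.906, -0.424, -0.0], [-0.001, -0.002, -1.0]]
force: [0.1, -0.6, -1.0]
opening: 0.997
```

```bash
python3 - <<'E'
from h import *
im=capture("wrist");cv2.imwrite("pics/w2.png",im)
s=readout.read_state();print(s["position"],s["joint_positions"])
cv2.imwrite("pics/w2b.png",cv2.resize(im,None,fx=1.55,fy=1.55,interpolation=cv2.INTER_CUBIC))
E
```

```text
[0.70767585 0.0639415  0.2522169 ] [-3.80891259e+00  3.57415492e+01  6.63752563e+01 -3.63313670e-02
  7.80007457e+01  2.13346385e+01]
```

View pics/w2b.png

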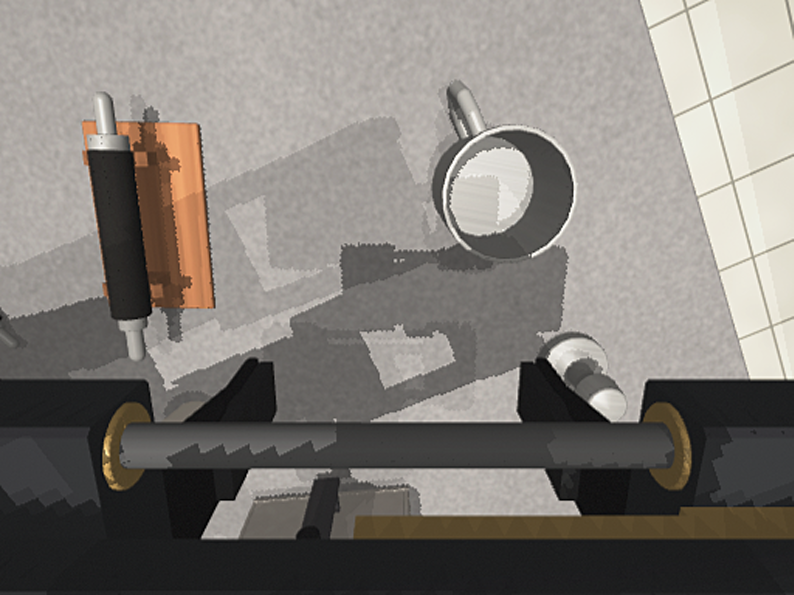

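The thick collar is at the far (+y) end, scaled (110,142), and the thin one at (132,324). The sprung pin therefore already points along tool +x and no half turn is needed. I also moved the wrong way in tool y, clear of everything, so I correct that.

```bash
python3 - <<'E'
from h import *
np.set_printoptions(legacy='1.25')
a=[back("wrist",np.array(u)/1.55,z) for u,z in[((103,93),.055),((137,360),.055),((109,151),.06),((131,320),.06)]]
d=a[0]-a[1];print(np.round(a,4).tolist(),np.linalg.norm(d),np.degrees(np.arctan2(d[1],d[0])),(a[0]+a[1])/2,(a[2]+a[3])/2)
m=(a[0]+a[1])/2
plan([m[0]-.04*.42,m[1]-.04*.906,.17],64.9)
E
```

```text
[[0.5798, 0.2542, 0.055], [0.4927, 0.0824, 0.055], [0.5647, 0.2204, 0.06], [0.5102, 0.1123, 0.06]] 0.19260665342356384 63.12428387843692 [0.53628073 0.16832612 0.055     ] [0.53744127 0.16632727 0.06      ]
yaw 64.86 dyaw 0.04 d [-0.1882  0.0681 -0.0822] rows 5
[[[0, 0, -0.01, -0.36, -3.99, 1.64, 1], [0, 0, -0.01, -0.36, -3.99, 1.64, 1], [0, 0, -0.01, -0.36, -3.99, 1.64, 1], [0, 0, -0.01, -0.36, -3.99, 1.64, 1], [0, 0, -0.01, -0.36, -3.99, 1.64, 1]]]
```

{"api": "send_rows", "payload": {
  "moves": [
    [[0, 0, 0, -0.3, -4, 0.5, 1], [0, 0, 0, -0.4, -4, 1.5, 1], [0, 0, 0, -0.4, -4, 2, 1], [0, 0, 0, -0.4, -4, 2, 1], [0, 0, 0, -0.4, -4, 2.2, 1]]
  ]
}}

```text
time_s: 7.8
position: [0.5173, 0.1314, 0.1713]
tcp_rot: [[0.426, 0.905, 0.001], [0.905, -0.426, -0.0], [0.0, 0.001, -1.0]]
force: [0.5, 0.4, -0.4]
opening: 1.002
```

{"api": "send_rows", "payload": {
  "moves": [
    [[0, 0, 0, 0, 0, 0, 1], [0, 0, 0, 0, 0, 0, 1], [0, 0, 0, 0, 0, 0, 1], [0, 0, 0, 0, 0, 0, 1], [0, 0, 0, 0, 0, 0, 1]]
  ]
}}

```text
time_s: 8.3
position: [0.5211, 0.1317, 0.1717]
tcp_rot: [[0.425, 0.905, 0.002], [0.905, -0.425, 0.0], [0.001, 0.002, -1.0]]
force: [0.2, 0.5, 0.0]
opening: 1.003
```

```bash
python3 - <<'E'
from h import *
im=capture("wrist");cv2.imwrite("pics/w3.png",im)
r=regions_of("wrist","knock_bar");print([(x["p"],int(x["mask"].sum())) for x in r])
# dark sleeve within best mask
M=r[0]["mask"];pts=np.argwhere(M)[:,::-1].astype(float)
W=np.array([back("wrist",p,.052)[:2] for p in pts[::5]])
c=W.mean(0);w,v=np.linalg.eigh(np.cov((W-c).T));print(c,np.degrees(np.arctan2(*v[::-1,1])),readout.read_state()["position"])
cv2.imwrite("pics/w3b.png",cv2.resize(im,None,fx=1.55,fy=1.55,interpolation=cv2.INTER_CUBIC))
E
```

```text
[(0.87, 2405)]
[0.37910533 0.20221692] 107.02499292458258 [0.52041126 0.13194006 0.17134919]
```

View pics/w3b.png

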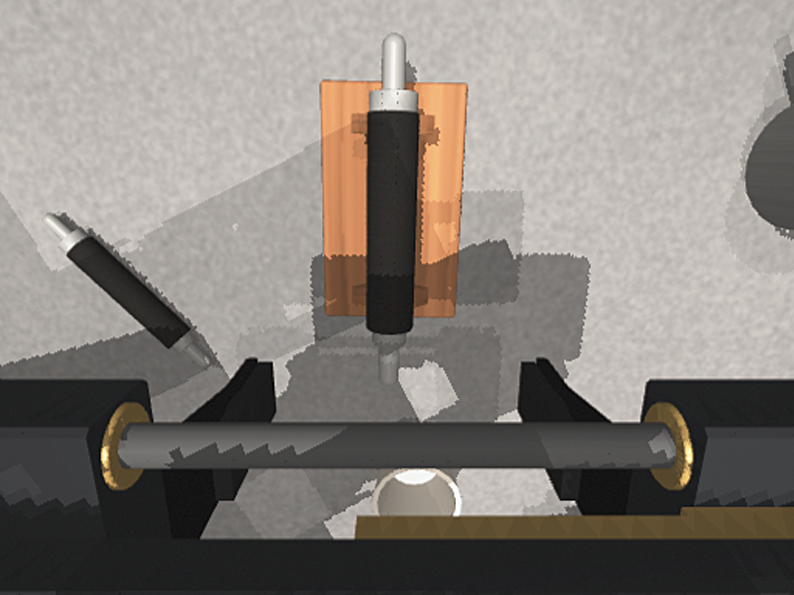

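The bar is nearly aligned with the tool: sprung tip at scaled (394,33), solid tip at (388,383). The network picked the small decoy, so I use these pixels. The cup shows at (418,492), behind the fingers.

```bash
python3 - <<'E'
from h import *
np.set_printoptions(legacy='1.25')
a=[back("wrist",np.array(u)/1.55,z) for u,z in[((394,33),.052),((388,383),.052),((393,111),.064),((389.5,334),.064)]]
d=a[0]-a[1];e=a[2]-a[3];print(np.linalg.norm(d),np.linalg.norm(e),np.degrees(np.arctan2(d[1],d[0])),np.degrees(np.arctan2(e[1],e[0])),(a[0]+a[1])/2,(a[2]+a[3])/2)
m=((a[0]+a[1])/2+(a[2]+a[3])/2)/2
plan([m[0],m[1],.034],np.degrees(np.arctan2(d[1],d[0])))
E
```

```text
0.1941999835952849 0.11973463411525867 63.6768606700242 63.776494503999 [0.53476567 0.16999982 0.052     ] [0.5347601  0.16915129 0.064     ]
yaw 64.84 dyaw -1.16 d [ 0.0144  0.0376 -0.1373] rows 5
[[[0, 0, 0.23, 0.8, -0.06, 2.75, 1], [0, 0, 0.23, 0.8, -0.06, 2.75, 1], [0, 0, 0.23, 0.8, -0.07, 2.75, 1], [0, 0, 0.23, 0.8, -0.07, 2.75, 1], [0, 0, 0.23, 0.8, -0.07, 2.75, 1]]]
```

{"api": "send_rows", "payload": {
  "moves": [
    [[0, 0, 0.4, 2, -0.2, 1, 1], [0, 0, 0.4, 2, -0.2, 3, 1], [0, 0, 0.4, 0, 0, 4, 1], [0, 0, 0, 0, 0, 3, 1], [0, 0, 0, 0, 0, 1, 1]]
  ]
}}

```text
time_s: 8.9
position: [0.5311, 0.17, 0.0481]
tcp_rot: [[0.443, 0.896, -0.006], [0.896, -0.443, -0.001], [-0.003, -0.005, -1.0]]
force: [-0.1, -0.7, 0.4]
opening: 0.997
```

{"api": "send_rows", "payload": {
  "moves": [
    [[0, 0, 0, 0, 0, 1, 1], [0, 0, 0, 0, 0, 0.8, 1], [0, 0, 0, 0, 0, 0, 1], [0, 0, 0, 0, 0, 0, 1], [0, 0, 0, 0, 0, 0, 1]]
  ]
}}

```text
time_s: 9.4
position: [0.5338, 0.1702, 0.0341]
tcp_rot: [[0.444, 0.896, 0.002], [0.896, -0.444, 0.0], [0.001, 0.002, -1.0]]
force: [-0.2, 0.2, 0.6]
opening: 0.999
```

```bash
python3 - <<'E'
from h import *
np.set_printoptions(legacy='1.25')
plan([.5347,.1696,.033],63.7)
E
```

```text
yaw 63.67 dyaw 0.03 d [ 0.0009 -0.0006 -0.0011] rows 5
[[[0, 0, -0.01, -0.0, 0.02, 0.02, 1], [0, 0, -0.01, -0.0, 0.02, 0.02, 1], [0, 0, -0.01, -0.0, 0.02, 0.02, 1], [0, 0, -0.01, -0.0, 0.02, 0.02, 1], [0, 0, -0.01, -0.0, 0.02, 0.02, 1]]]
```

{"api": "send_rows", "payload": {
  "moves": [
    [[0, 0, 0, 0, 0.1, 0.1, -1], [0, 0, 0, 0, 0, 0, -1], [0, 0, 0, 0, 0, 0, -1], [0, 0, 0, 0, 0, 0, -1], [0, 0, 0, 0, 0, 0, -1]]
  ]
}}

```text
time_s: 9.9
position: [0.5338, 0.1697, 0.0321]
tcp_rot: [[0.443, 0.896, -0.0], [0.896, -0.443, -0.0], [-0.0, -0.0, -1.0]]
force: [0.2, 0.4, -0.2]
opening: 0.631
```

{"api": "send_rows", "payload": {
  "moves": [
    [[0, 0, 0, 0, 0, 0, -1], [0, 0, 0, 0, 0, 0, -1], [0, 0, 0, 0, 0, 0, -1], [0, 0, 0, 0, 0, 0, -1], [0, 0, 0, 0, 0, 0, -1]]
  ]
}}

```text
time_s: 10.4
position: [0.5354, 0.1693, 0.0322]
tcp_rot: [[0.443, 0.896, 0.003], [0.896, -0.443, -0.0], [0.001, 0.003, -1.0]]
force: [2.7, -2.8, -0.7]
opening: 0.312
```

{"api": "send_rows", "payload": {
  "moves": [
    [[0, 0, 0, 0, 0, -0.5, -1], [0, 0, 0, 0, 0, -1.5, -1], [0, 0, 0, 0, 0, -2, -1], [0, 0, 0, 0, 0, -3, -1], [0, 0, 0, 0, 0, -3, -1]]
  ]
}}

```text
time_s: 10.9
position: [0.5312, 0.1699, 0.1319]
tcp_rot: [[0.443, 0.896, -0.006], [0.896, -0.443, 0.0], [-0.003, -0.005, -1.0]]
force: [1.0, -0.5, -3.8]
opening: 0.311
```

{"api": "send_rows", "payload": {
  "moves": [
    [[0, 0, 0, 0, 0, -3, -1], [0, 0, 0, 0, 0, -3, -1], [0, 0, 0, 0, 0, -3, -1], [0, 0, 0, 0, 0, -2, -1], [0, 0, 0, 0, 0, -1, -1]]
  ]
}}

```text
time_s: 11.4
position: [0.5329, 0.1701, 0.2534]
tcp_rot: [[0.443, 0.896, -0.0], [0.896, -0.443, 0.001], [0.001, -0.001, -1.0]]
force: [0.5, -0.2, -3.9]
opening: 0.314
```

```bash
python3 - <<'E'
from h import *
np.set_printoptions(legacy='1.25')
s=readout.read_state();print(s["force"],s["moment"],s["opening"]*87,s["position"],s["joint_positions"])
yb=np.radians(70.8);c=np.array([.5275,-.1945]);q=c-.002*np.array([np.cos(yb),np.sin(yb)])
plan([q[0],q[1],.215],70.8,g=-1)
im=capture("wrist");cv2.imwrite("pics/w4.png",im)
cv2.imwrite("pics/w4b.png",cv2.resize(im,None,fx=1.55,fy=1.55,interpolation=cv2.INTER_CUBIC))
E
```

```text
[ 0.53992721 -0.19483107 -3.87838193] [-0.00913636 -0.10643959 -0.01894163] 27.342959465408132 [0.53290929 0.17014646 0.25342682] [6.23916123e+00 2.31054785e+01 8.95445701e+01 4.52622711e-02
 6.73596222e+01 3.25252936e+01]
yaw 63.7 dyaw 7.1 d [-0.0061 -0.3665 -0.0384] rows 10
[[[0, 0, -0.71, -3.31, 1.57, 0.38, -1], [0, 0, -0.71, -3.33, 1.53, 0.38, -1], [0, 0, -0.71, -3.35, 1.49, 0.38, -1], [0, 0, -0.71, -3.37, 1.45, 0.38, -1], [0, 0, -0.71, -3.39, 1.4, 0.38, -1]]]
[[[0, 0, -0.71, -3.4, 1.36, 0.38, -1], [0, 0, -0.71, -3.42, 1.32, 0.38, -1], [0, 0, -0.71, -3.44, 1.28, 0.38, -1], [0, 0, -0.71, -3.45, 1.23, 0.38, -1], [0, 0, -0.71, -3.47, 1.19, 0.38, -1]]]
```

{"api": "send_rows", "payload": {
  "moves": [
    [[0, 0, -0.7, -3.3, 1.6, 0, -1], [0, 0, -0.7, -3.3, 1.5, 0, -1], [0, 0, -0.7, -3.3, 1.5, 0, -1], [0, 0, -0.7, -3.4, 1.4, 0, -1], [0, 0, -0.7, -3.4, 1.4, 0, -1]]
  ]
}}

```text
time_s: 11.95
position: [0.5286, -0.0137, 0.2502]
tcp_rot: [[0.387, 0.922, -0.005], [0.922, -0.387, 0.002], [-0.0, -0.005, -1.0]]
force: [0.8, -0.0, -4.1]
opening: 0.313
```

{"api": "send_rows", "payload": {
  "moves": [
    [[0, 0, -0.7, -3.4, 1.4, 0, -1], [0, 0, -0.7, -3.4, 1.3, 0, -1], [0, 0, -0.7, -3.4, 1.3, 0, -1], [0, 0, -0.7, -3.4, 1.2, 0, -1], [0, 0, -0.8, -3.5, 1.2, 0, -1]]
  ]
}}

```text
time_s: 12.45
position: [0.526, -0.1958, 0.25]
tcp_rot: [[0.329, 0.944, -0.004], [0.944, -0.329, 0.003], [0.002, -0.005, -1.0]]
force: [-0.5, 0.2, -3.9]
opening: 0.316
```

{"api": "send_rows", "payload": {
  "moves": [
    [[0, 0, 0, 0, 0, 1, -1], [0, 0, 0, 0, 0, 1, -1], [0, 0, 0, 0, 0, 0, -1], [0, 0, 0, 0, 0, 0, -1], [0, 0, 0, 0, 0, 0, -1]]
  ]
}}

```text
time_s: 12.95
position: [0.5278, -0.1945, 0.2321]
tcp_rot: [[0.328, 0.945, -0.0], [0.945, -0.328, 0.0], [0.0, -0.0, -1.0]]
force: [0.0, -0.6, -3.9]
opening: 0.312
```

```bash
python3 - <<'E'
from h import *
np.set_printoptions(legacy='1.25')
s=readout.read_state();print(s["force"],s["moment"],s["opening"]*87,s["position"])
im=capture("wrist");cv2.imwrite("pics/w5.png",im)
cv2.imwrite("pics/w5b.png",cv2.resize(im,None,fx=1.55,fy=1.55,interpolation=cv2.INTER_CUBIC))
E
```

```text
[ 0.04535929 -0.60202857 -3.87847087] [-0.04884509 -0.09947479 -0.02354505] 27.139941332474788 [ 0.52783812 -0.1944772   0.23206497]
```

View pics/w5b.png

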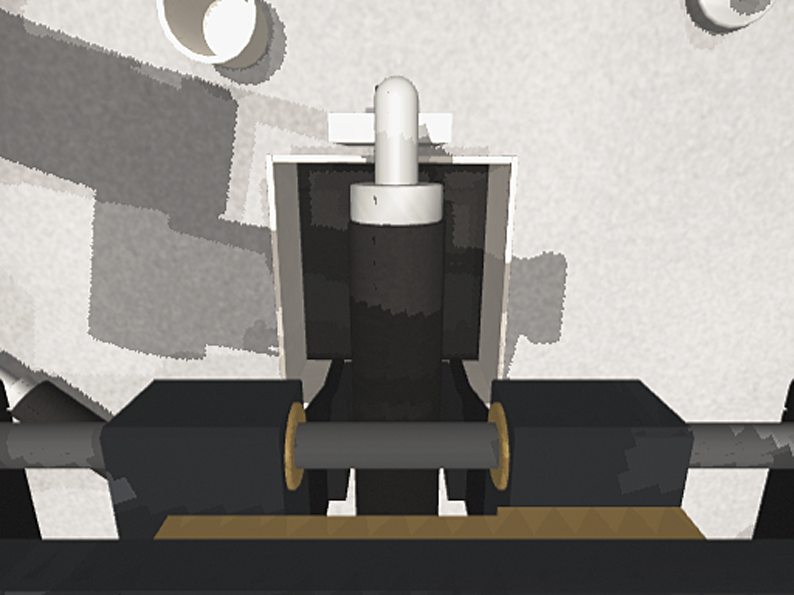

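```bash
python3 - <<'E'
from h import *
np.set_printoptions(legacy='1.25')
yaw=np.radians(70.8);ey=np.array([np.cos(yaw),np.sin(yaw)]);ex=np.array([ey[1],-ey[0]]);c0=np.array([.5275,-.1945])
f=lambda u,z:((lambda q:[round(float(q@ex)*1e3,1),round(float(q@ey)*1e3,1)])(back("wrist",np.array(u)/1.55,z)[:2]-c0))
zb=readout.read_state()["position"][2]+.019
print("tip",f((397,76),zb),"pin",f((397,130),zb),"pin base",f((397,180),zb),"collar",f((397,185),zb+.006))
print("plate",f((329,142),.1787),f((452,142),.1787),"outer",f((329,112),.1787),f((452,112),.1787))
print("rim",f((268,157),.086),f((517,157),.086))
im=cv2.imread("pics/w5.png")[40:130,160:345];cv2.imwrite("pics/w5c.png",cv2.resize(im,None,fx=4.3,fy=4.3,interpolation=cv2.INTER_CUBIC))
E
```

```text
tip [0.4, 97.9] pin [0.5, 84.4] pin base [0.5, 71.2] collar [0.5, 70.2]
plate [-27.5, 83.2] [23.2, 83.3] outer [-27.0, 94.8] [22.8, 94.8]
rim [-75.9, 77.2] [71.8, 77.3]
```

View pics/w5c.png

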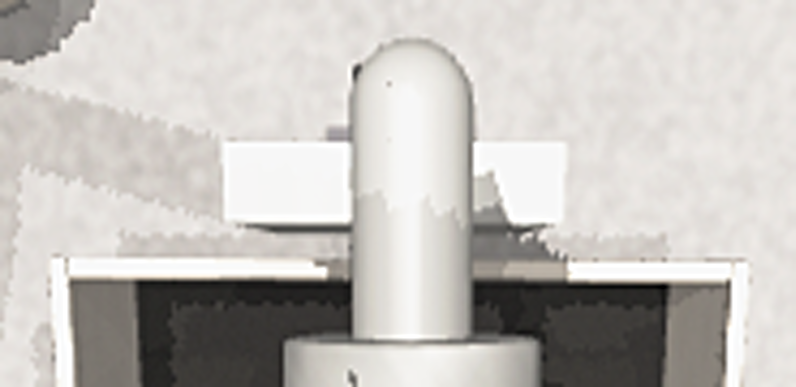

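The plate now appears about 2 mm left of and 4.7 mm nearer than my first estimate. The first picture was taken while the arm was still settling. From this settled view the box centre is about (0.5240, -0.1982).

I will enter with the bar tilted 8.5° and the sprung end down. The sprung pin goes into its cup first, and the solid end clears the low plate.

```bash
cat >> h.py <<'E'
np.set_printoptions(legacy='1.25',suppress=True)
YB=70.8;EY=np.array([np.cos(np.radians(YB)),np.sin(np.radians(YB)),0]);EX=np.array([EY[1],-EY[0],0]);EZ=np.array([0,0,1.])
C=np.array([.5240,-.1982,0])
OFF=.0003 # bar origin along tool x
def target(ty,tz,th,lx=0.):
    "free sprung tip at box y=ty, height tz, sprung end down by th deg"
    t=np.radians(th);u=np.cos(t)*EY-np.sin(t)*EZ;z=np.cross(u,EX)
    tip=C+EX*(lx-.00015)+EY*ty+EZ*tz
    return tip-(.0975+OFF)*u+.019*z,np.column_stack([u,EX,z])
def now():
    s=readout.read_state();R=s["tcp_rot"];u=R[:,0];o=s["position"]-.019*R[:,2]+OFF*u-C
    f=s["force"]
    b=lambda p:np.round([p@EX*1e3,p@EY*1e3,p[2]*1e3],1)
    print("t",s["time_s"],"sprung(free)",b(o+.0975*u),"solid",b(o-.0975*u),"th",round(np.degrees(np.arcsin(-u[2])),2),"F",np.round([f@EX,f@EY,f[2]],1),"open",round(s["opening"]*87,1))
    return s
def go(ty,tz,th,n,lx=0.,start=None):
    s=readout.read_state();p,R=(s["position"],s["tcp_rot"]) if start is None else start
    p1,R1=target(ty,tz,th,lx);rv=Ro.from_matrix(R.T@R1).as_rotvec(degrees=True);d=(p1-p)*100
    print("rv",rv.round(2),"d tool cm",(R.T@d).round(2))
    Rk=R
    for k in range(n):
        print([*(rv/n).round(2),*(Rk.T@d/n).round(3),-1]);Rk=Rk@Ro.from_rotvec(rv/n,degrees=True).as_matrix()
E
python3 - <<'E'
from h import *
now();a=target(.080,.190,8.5);go(.080,.190,8.5,2);go(.082,.1087,8.5,5,start=a)
E
```

```text
t 13.0 sprung(free) [  2.5 102.4 251.3] solid [  2.7 -92.6 251.3] th 0.0 F [ 0.8  0.6 -2.7] open 27.2
rv [ 0.03 -8.5   0.06] d tool cm [-2.42 -0.28  4.67]
[0.01, -4.25, 0.03, -1.208, -0.141, 2.334, -1]
[0.01, -4.25, 0.03, -1.031, -0.14, 2.417, -1]
rv [0. 0. 0.] d tool cm [1.4  0.   8.01]
[0.0, 0.0, 0.0, 0.28, 0.0, 1.602, -1]
[0.0, 0.0, 0.0, 0.28, 0.0, 1.602, -1]
[0.0, 0.0, 0.0, 0.28, 0.0, 1.602, -1]
[0.0, 0.0, 0.0, 0.28, 0.0, 1.602, -1]
[0.0, 0.0, 0.0, 0.28, 0.0, 1.602, -1]
```

{"api": "send_rows", "payload": {
  "moves": [
    [[0, -4.25, 0, -1.2, -0.14, 1.0, -1], [0, -4.25, 0, -1.0, -0.14, 1.1, -1], [0, 0, 0, 0, 0, 1.3, -1], [0, 0, 0, 0, 0, 1.3, -1], [0, 0, 0, 0, 0, 0, -1]]
  ]
}}

```text
time_s: 13.5
position: [0.5151, -0.2192, 0.1841]
tcp_rot: [[0.326, 0.944, -0.052], [0.934, -0.33, -0.136], [-0.146, -0.004, -0.989]]
force: [-0.7, 1.1, -4.1]
opening: 0.305
```

{"api": "send_rows", "payload": {
  "moves": [
    [[0, 0, 0, 0, 0, 0, -1], [0, 0, 0, 0, 0, 0, -1], [0, 0, 0, 0, 0, 0, -1], [0, 0, 0, 0, 0, 0, -1], [0, 0, 0, 0, 0, 0, -1]]
  ]
}}

```text
time_s: 14.0
position: [0.5165, -0.2199, 0.1865]
tcp_rot: [[0.326, 0.944, -0.048], [0.934, -0.329, -0.14], [-0.148, 0.001, -0.989]]
force: [-0.1, 0.1, -3.3]
opening: 0.315
```

```bash
python3 - <<'E'
from h import *
now();go(.079,.118,8.5,5)
im=capture("wrist");cv2.imwrite("pics/w6.png",im)
E
```

```text
t 14.0 sprung(free) [  0.1  76.5 190.8] solid [  -0.  -116.3  219.6] th 8.5 F [-0.2  0.  -3.3] open 27.4
rv [ 0.04  0.   -0.04] d tool cm [ 1.32 -0.02  7.16]
[0.01, 0.0, -0.01, 0.264, -0.005, 1.433, -1]
[0.01, 0.0, -0.01, 0.264, -0.005, 1.433, -1]
[0.01, 0.0, -0.01, 0.264, -0.004, 1.433, -1]
[0.01, 0.0, -0.01, 0.264, -0.004, 1.433, -1]
[0.01, 0.0, -0.01, 0.264, -0.004, 1.433, -1]
```

{"api": "send_rows", "payload": {
  "moves": [
    [[0, 0, 0, 0.26, 0, 1.4, -1], [0, 0, 0, 0.26, 0, 1.9, -1], [0, 0, 0, 0.26, 0, 1.9, -1], [0, 0, 0, 0.26, 0, 1.4, -1], [0, 0, 0, 0.26, 0, 0.6, -1]]
  ]
}}

```text
time_s: 14.55
position: [0.5164, -0.2174, 0.1117]
tcp_rot: [[0.326, 0.944, -0.051], [0.934, -0.33, -0.138], [-0.147, -0.002, -0.989]]
force: [0.1, -1.0, -3.9]
opening: 0.31
```

{"api": "send_rows", "payload": {
  "moves": [
    [[0, 0, 0, 0, 0, 0.3, -1], [0, 0, 0, 0, 0, 0.3, -1], [0, 0, 0, 0, 0, 0, -1], [0, 0, 0, 0, 0, 0, -1], [0, 0, 0, 0, 0, 0, -1]]
  ]
}}

```text
time_s: 15.05
position: [0.5171, -0.2188, 0.1076]
tcp_rot: [[0.326, 0.944, -0.048], [0.934, -0.329, -0.14], [-0.148, 0.001, -0.989]]
force: [-0.1, 0.1, -4.2]
opening: 0.309
```

```bash
python3 - <<'E'
from h import *
now();go(.079,.1087,8.5,1)
im=capture("wrist");cv2.imwrite("pics/w7.png",im)
cv2.imwrite("pics/w7b.png",cv2.resize(im[0:260],None,fx=1.55,fy=1.55,interpolation=cv2.INTER_CUBIC))
E
```

```text
t 15.05 sprung(free) [  0.3  77.8 111.9] solid [   0.2 -115.   140.8] th 8.51 F [-0.1  0.  -4.2] open 26.9
rv [ 0.06  0.01 -0.04] d tool cm [ 0.17 -0.04  0.3 ]
[0.06, 0.01, -0.04, 0.165, -0.041, 0.305, -1]
```

View pics/w7b.png

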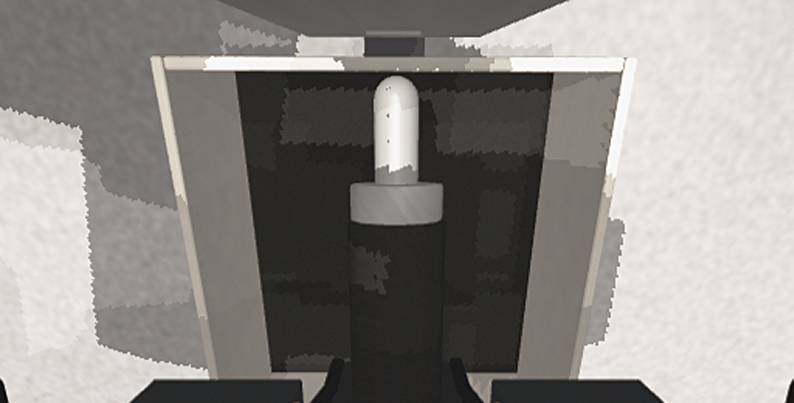

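```bash
python3 - <<'E'
from h import *
def f(u,z):
    q=back("wrist",np.array(u)/1.55,z)-C;return [round(float(q@EX)*1e3,1),round(float(q@EY)*1e3,1)]
print("tip",f((396.5,76),.1119),"pin base",f((397,180),.116))
print("plate bottom",f((299,36),.0907),f((482,36),.0907),"rim",f((152,57),.086),f((635,57),.086),"rim inner",f((164,70),.086),f((624,70),.086))
im=cv2.imread("pics/w7.png")[0:60,130:390];cv2.imwrite("pics/w7c.png",cv2.resize(im,None,fx=3,fy=4,interpolation=cv2.INTER_CUBIC))
g=cv2.cvtColor(im,cv2.COLOR_BGR2GRAY)
for r in(5,10,15,20): 
    row=g[r].astype(int);print(r,[(130+i,int(row[i+2]-row[i-2])) for i in range(2,258) if abs(row[i+2]-row[i-2])>25][:14])
E
```

```text
tip [0.1, 77.9] pin base [0.2, 51.5]
plate bottom [-28.5, 88.4] [25.2, 88.4] rim [-74.9, 83.0] [73.2, 82.9] rim inner [-71.9, 79.4] [70.5, 79.3]
5 [(152, -33), (153, -29), (351, 57), (352, 59), (353, 147), (354, 163), (355, 92), (356, 90)]
10 [(165, -27), (166, -26), (339, 56), (340, 104), (341, 159), (342, 170), (343, 98), (344, 47)]
15 [(140, 29), (141, 36), (142, 33), (143, 30), (146, -37), (149, -27), (151, -28), (152, -31), (177, -29), (178, -26), (327, 57), (328, 146), (329, 154), (330, 158)]
20 [(139, 30), (142, 28), (160, -33), (164, 35), (166, -26), (167, -36), (168, -36), (169, -30), (190, -29), (191, -29), (235, 26), (236, 27), (237, 29), (271, -26)]
```

Plate centre is about 0.8 mm left of the pin. The bar also sits about 0.8 mm higher in the grip than nominal: TCP was 0.0322 when the bar lay at 0.052. I include both corrections.

```bash
sed -i 's/\.019\*z/.0198*z/; s/\.019\*R/.0198*R/; s/^C=.*/C=np.array([.5240,-.1982,0])-.0006*EX/' h.py; python3 - <<'E'
from h import *
now();go(.080,.1087,8.5,1)
E
```

```text
t 15.1 sprung(free) [  0.8  78.  112.7] solid [   0.7 -114.9  141.5] th 8.51 F [ 0.3  0.4 -4. ] open 27.3
rv [ 0.05  0.01 -0.03] d tool cm [ 0.26 -0.09  0.36]
[0.05, 0.01, -0.03, 0.26, -0.093, 0.364, -1]
```

{"api": "send_rows", "payload": {
  "moves": [
    [[0, 0, 0, 0.1, -0.05, 0.2, -1], [0, 0, 0, 0.1, -0.04, 0.16, -1], [0, 0, 0, 0.06, 0, 0, -1], [0, 0, 0, 0, 0, 0, -1], [0, 0, 0, 0, 0, 0, -1]]
  ]
}}

```text
time_s: 15.6
position: [0.5166, -0.2163, 0.1031]
tcp_rot: [[0.326, 0.944, -0.049], [0.934, -0.329, -0.14], [-0.148, 0.0, -0.989]]
force: [-0.0, -0.2, -4.2]
opening: 0.309
```

```bash
python3 - <<'E'
from h import *
now();go(.086,.1087,8.5,3)
E
```

```text
t 15.6 sprung(free) [ -0.4  80.1 108.2] solid [  -0.4 -112.8  137. ] th 8.5 F [ 0.  -0.2 -4.2] open 26.9
rv [-0.    0.   -0.02] d tool cm [ 0.58  0.03 -0.14]
[-0.0, 0.0, -0.01, 0.192, 0.009, -0.045, -1]
[-0.0, 0.0, -0.01, 0.192, 0.009, -0.045, -1]
[-0.0, 0.0, -0.01, 0.192, 0.009, -0.045, -1]
```

{"api": "send_rows", "payload": {
  "moves": [
    [[0, 0, 0, 0.2, 0.01, -0.04, -1], [0, 0, 0, 0.2, 0.01, -0.04, -1], [0, 0, 0, 0.2, 0.01, -0.04, -1], [0, 0, 0, 0.1, 0, -0.02, -1], [0, 0, 0, 0, 0, 0, -1]]
  ]
}}

```text
time_s: 16.1
position: [0.5193, -0.2095, 0.1035]
tcp_rot: [[0.325, 0.944, -0.049], [0.934, -0.329, -0.14], [-0.148, -0.0, -0.989]]
force: [0.3, 0.1, -4.3]
opening: 0.313
```

{"api": "send_rows", "payload": {
  "moves": [
    [[0, 0, 0, 0.1, 0, -0.015, -1], [0, 0, 0, 0.1, 0, -0.015, -1], [0, 0, 0, 0, 0, 0, -1], [0, 0, 0, 0, 0, 0, -1], [0, 0, 0, 0, 0, 0, -1]]
  ]
}}

```text
time_s: 16.6
position: [0.5199, -0.2078, 0.1035]
tcp_rot: [[0.326, 0.944, -0.049], [0.934, -0.329, -0.14], [-0.148, 0.0, -0.989]]
force: [0.4, 0.1, -3.3]
opening: 0.315
```

```bash
python3 - <<'E'
from h import *
now()
E
```

```text
t 16.6 sprung(free) [ -0.1  89.2 108.6] solid [  -0.2 -103.7  137.4] th 8.5 F [ 0.4  0.2 -3.3] open 27.4
```

{"api": "send_rows", "payload": {
  "moves": [
    [[0, 0, 0, 0.1, 0, -0.015, -1], [0, 0, 0, 0.1, 0, -0.015, -1], [0, 0, 0, 0, 0, 0, -1], [0, 0, 0, 0, 0, 0, -1], [0, 0, 0, 0, 0, 0, -1]]
  ]
}}

```text
time_s: 17.1
position: [0.5206, -0.2059, 0.1035]
tcp_rot: [[0.326, 0.944, -0.049], [0.934, -0.329, -0.14], [-0.148, 0.0, -0.989]]
force: [0.4, -0.7, -3.4]
opening: 0.317
```

{"api": "send_rows", "payload": {
  "moves": [
    [[0, 0, 0, 0.1, 0, -0.015, -1], [0, 0, 0, 0.1, 0, -0.015, -1], [0, 0, 0, 0, 0, 0, -1], [0, 0, 0, 0, 0, 0, -1], [0, 0, 0, 0, 0, 0, -1]]
  ]
}}

```text
time_s: 17.6
position: [0.5212, -0.204, 0.1035]
tcp_rot: [[0.326, 0.944, -0.049], [0.934, -0.329, -0.14], [-0.148, 0.0, -0.989]]
force: [1.0, -0.2, -3.8]
opening: 0.316
```

```bash
python3 - <<'E'
from h import *
s=now();print(s["moment"])
E
```

```text
t 17.6 sprung(free) [ -0.1  93.3 108.6] solid [ -0.1 -99.6 137.4] th 8.5 F [ 1.   0.2 -3.8] open 27.5
[ 0.14967317 -0.05954121 -0.01175848]
```

No contact at 93.3, where the face is at 88, so the pin is inside the cup. Now I squeeze along the bar axis.

{"api": "send_rows", "payload": {
  "moves": [
    [[0, 0, 0, 0.15, 0, 0, -1], [0, 0, 0, 0.15, 0, 0, -1], [0, 0, 0, 0.15, 0, 0, -1], [0, 0, 0, 0.1, 0, 0, -1], [0, 0, 0, 0, 0, 0, -1]]
  ]
}}

```text
time_s: 18.1
position: [0.523, -0.1992, 0.1027]
tcp_rot: [[0.325, 0.944, -0.049], [0.934, -0.329, -0.14], [-0.149, 0.0, -0.989]]
force: [-1.4, -3.3, -3.3]
opening: 0.314
```

```bash
python3 - <<'E'
from h import *
s=now();print(s["moment"])
E
```

```text
t 18.1 sprung(free) [ -0.   98.4 107.8] solid [ -0.  -94.5 136.8] th 8.54 F [-0.2 -3.6 -3.3] open 27.3
[-0.41400452  0.05703846  0.0484273 ]
```

Force is 3.6 N at 3.4 mm compression, as the spring law predicts. Continuing.

{"api": "send_rows", "payload": {
  "moves": [
    [[0, 0, 0, 0.15, 0, 0, -1], [0, 0, 0, 0.15, 0, 0, -1], [0, 0, 0, 0.15, 0, 0, -1], [0, 0, 0, 0.15, 0, 0, -1], [0, 0, 0, 0, 0, 0, -1]]
  ]
}}

```text
time_s: 18.6
position: [0.5249, -0.1938, 0.1019]
tcp_rot: [[0.325, 0.944, -0.049], [0.934, -0.329, -0.141], [-0.149, 0.0, -0.989]]
force: [-2.1, -5.9, -3.1]
opening: 0.311
```

{"api": "send_rows", "payload": {
  "moves": [
    [[0, 0, 0, 0.15, 0, 0, -1], [0, 0, 0, 0.15, 0, 0, -1], [0, 0, 0, 0.15, 0, 0, -1], [0, 0, 0, 0.05, 0, 0, -1], [0, 0, 0, 0, 0, 0, -1]]
  ]
}}

```text
time_s: 19.1
position: [0.5263, -0.1899, 0.1013]
tcp_rot: [[0.324, 0.945, -0.049], [0.934, -0.328, -0.142], [-0.15, -0.0, -0.989]]
force: [-3.2, -7.0, -2.3]
opening: 0.313
```

```bash
python3 - <<'E'
from h import *
s=now();print(s["moment"])
c=.0145
go(.095+c,.1087,0,6)
im=capture("wrist");cv2.imwrite("pics/w8.png",im)
E
```

```text
t 19.1 sprung(free) [ -0.  108.3 106.2] solid [  0.1 -84.5 135.5] th 8.64 F [-0.7 -7.7 -2.3] open 27.2
[-1.17540282  0.36126069 -0.00623884]
rv [-0.    8.64  0.04] d tool cm [ 0.49 -0.02  1.18]
[-0.0, 1.44, 0.01, 0.081, -0.003, 0.196, -1]
[-0.0, 1.44, 0.01, 0.076, -0.003, 0.198, -1]
[-0.0, 1.44, 0.01, 0.071, -0.003, 0.2, -1]
[-0.0, 1.44, 0.01, 0.066, -0.004, 0.202, -1]
[-0.0, 1.44, 0.01, 0.061, -0.004, 0.204, -1]
[-0.0, 1.44, 0.01, 0.056, -0.004, 0.205, -1]
```

{"api": "send_rows", "payload": {
  "moves": [
    [[0, 0, 0, 0.15, 0, 0, -1], [0, 0, 0, 0.15, 0, 0, -1], [0, 1.44, 0, 0.08, 0, 0.2, -1], [0, 1.44, 0, 0.08, 0, 0.2, -1], [0, 0, 0, 0, 0, 0, -1]]
  ]
}}

```text
time_s: 19.65
position: [0.5274, -0.1871, 0.0965]
tcp_rot: [[0.327, 0.944, -0.033], [0.94, -0.329, -0.095], [-0.101, 0.0, -0.995]]
force: [-3.1, -9.6, -2.2]
opening: 0.318
```

```bash
python3 - <<'E'
from h import *
s=now();print(s["moment"])
go(.095+.0175,.1087,0,4)
im=capture("wrist");cv2.imwrite("pics/w9.png",im)
E
```

```text
t 19.65 sprung(free) [  0.1 110.9 106.4] solid [  0.2 -83.1 126. ] th 5.78 F [  0.2 -10.1  -2.2] open 27.7
[-1.37852648  0.5210555   0.019969  ]
rv [0.   5.78 0.01] d tool cm [ 0.38 -0.03  0.73]
[0.0, 1.44, 0.0, 0.095, -0.008, 0.182, -1]
[0.0, 1.44, 0.0, 0.091, -0.008, 0.184, -1]
[0.0, 1.44, 0.0, 0.086, -0.008, 0.186, -1]
[0.0, 1.44, 0.0, 0.081, -0.008, 0.189, -1]
```

{"api": "send_rows", "payload": {
  "moves": [
    [[0, 1.44, 0, 0.06, 0, 0.18, -1], [0, 1.44, 0, 0.06, 0, 0.18, -1], [0, 1.44, 0, 0.06, 0, 0.18, -1], [0, 0, 0, 0, 0, 0, -1], [0, 0, 0, 0, 0, 0, -1]]
  ]
}}

```text
time_s: 20.2
position: [0.528, -0.1857, 0.0909]
tcp_rot: [[0.328, 0.945, -0.008], [0.944, -0.328, -0.025], [-0.026, 0.001, -1.0]]
force: [-3.6, -8.7, -4.4]
opening: 0.314
```

```bash
python3 - <<'E'
from h import *
s=now();print(s["moment"])
go(.095+.0165,.1087,0,1)
E
```

```text
t 20.2 sprung(free) [  0.2 111.4 108.1] solid [  0.3 -83.6 113.2] th 1.5 F [-0.5 -9.4 -4.4] open 27.3
[-1.50287929  0.58808345  0.08898457]
rv [0.03 1.5  0.04] d tool cm [ 0.07 -0.04  0.19]
[0.03, 1.5, 0.04, 0.066, -0.039, 0.194, -1]
```

Level it, then ease towards the low plate.

{"api": "send_rows", "payload": {
  "moves": [
    [[0, 0.75, 0, 0.03, -0.02, 0.1, -1], [0, 0.75, 0, 0, -0.02, 0.1, -1], [0, 0, 0, 0, 0, 0, -1], [0, 0, 0, 0, 0, 0, -1], [0, 0, 0, 0, 0, 0, -1]]
  ]
}}

```text
time_s: 20.7
position: [0.5281, -0.1853, 0.0889]
tcp_rot: [[0.328, 0.945, 0.001], [0.945, -0.328, -0.001], [-0.0, 0.002, -1.0]]
force: [-3.5, -9.8, -4.7]
opening: 0.314
```

```bash
python3 - <<'E'
from h import *
s=now();print(s["moment"])
im=capture("wrist");cv2.imwrite("pics/w10.png",im)
im2=capture("scene");cv2.imwrite("pics/s10.png",im2)
a=cv2.resize(im2[160:290,110:270],None,fx=4.6,fy=4.6,interpolation=cv2.INTER_CUBIC);cv2.imwrite("pics/s10b.png",a)
E
```

```text
t 20.7 sprung(free) [  0.1 111.3 108.7] solid [  0.3 -83.7 108.7] th 0.01 F [ -0.1 -10.4  -4.7] open 27.3
[-1.63757924  0.5745979   0.03714683]
```

View pics/s10b.png

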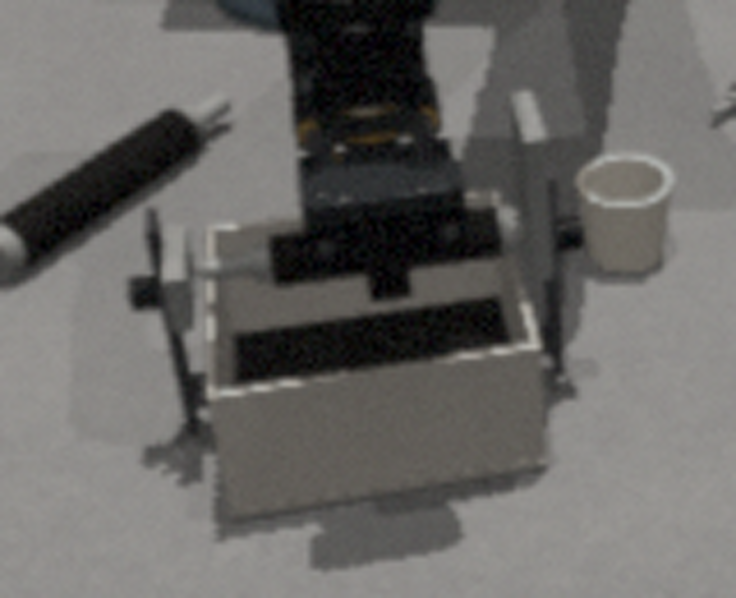

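The bar is level between the plates: solid pin at (195,267) facing the low plate, the collar near (505,225) against the tall one. Now I ease out.

{"api": "send_rows", "payload": {
  "moves": [
    [[0, 0, 0, -0.1, 0, 0, -1], [0, 0, 0, -0.1, 0, 0, -1], [0, 0, 0, -0.1, 0, 0, -1], [0, 0, 0, -0.1, 0, 0, -1], [0, 0, 0, -0.1, 0, 0, -1]]
  ]
}}

```text
time_s: 21.3
position: [0.5266, -0.1895, 0.0889]
tcp_rot: [[0.328, 0.945, 0.002], [0.945, -0.328, 0.0], [0.001, 0.001, -1.0]]
force: [-3.7, -7.3, -4.1]
opening: 0.311
```

{"api": "send_rows", "payload": {
  "moves": [
    [[0, 0, 0, -0.1, 0, 0, -1], [0, 0, 0, 0, 0, 0, -1], [0, 0, 0, 0, 0, 0, -1], [0, 0, 0, 0, 0, 0, -1], [0, 0, 0, 0, 0, 0, -1]]
  ]
}}

```text
time_s: 21.8
position: [0.5263, -0.1902, 0.0889]
tcp_rot: [[0.328, 0.945, 0.002], [0.945, -0.328, 0.001], [0.001, 0.001, -1.0]]
force: [-2.3, -7.0, -4.4]
opening: 0.309
```

```bash
python3 - <<'E'
from h import *
s=now();print(s["moment"])
E
```

```text
t 21.8 sprung(free) [  0.1 106.1 108.8] solid [  0.2 -88.9 108.6] th -0.06 F [ 0.1 -7.3 -4.4] open 26.9
[-1.21945592  0.29736797  0.00001454]
```

{"api": "send_rows", "payload": {
  "moves": [
    [[0, 0, 0, -0.1, 0, 0, -1], [0, 0, 0, -0.1, 0, 0, -1], [0, 0, 0, -0.1, 0, 0, -1], [0, 0, 0, 0, 0, 0, -1], [0, 0, 0, 0, 0, 0, -1]]
  ]
}}

```text
time_s: 22.3
position: [0.5254, -0.1926, 0.0888]
tcp_rot: [[0.329, 0.944, 0.002], [0.944, -0.329, 0.001], [0.002, 0.001, -1.0]]
force: [-2.5, -6.0, -4.0]
opening: 0.313
```

```bash
python3 - <<'E'
from h import *
s=now();print(s["moment"])
E
```

```text
t 22.3 sprung(free) [  0.  103.5 108.8] solid [  0.1 -91.5 108.5] th -0.1 F [-0.4 -6.5 -4. ] open 27.2
[-0.98845204  0.29237697 -0.01068711]
```

Past the face at -91.5 with the force on the spring law, so the solid pin is in its cup. Easing on to the bottom.

{"api": "send_rows", "payload": {
  "moves": [
    [[0, 0, 0, -0.1, 0, 0, -1], [0, 0, 0, -0.1, 0, 0, -1], [0, 0, 0, -0.1, 0, 0, -1], [0, 0, 0, 0, 0, 0, -1], [0, 0, 0, 0, 0, 0, -1]]
  ]
}}

```text
time_s: 22.8
position: [0.5244, -0.1948, 0.0888]
tcp_rot: [[0.329, 0.944, 0.002], [0.944, -0.329, 0.003], [0.003, 0.001, -1.0]]
force: [-1.0, -5.5, -3.3]
opening: 0.313
```

{"api": "send_rows", "payload": {
  "moves": [
    [[0, 0, 0, -0.05, 0, 0, -1], [0, 0, 0, -0.05, 0, 0, -1], [0, 0, 0, 0, 0, 0, -1], [0, 0, 0, 0, 0, 0, -1], [0, 0, 0, 0, 0, 0, -1]]
  ]
}}

```text
time_s: 23.3
position: [0.524, -0.1954, 0.0889]
tcp_rot: [[0.329, 0.944, 0.002], [0.944, -0.329, 0.003], [0.003, 0.0, -1.0]]
force: [-1.2, -4.9, -5.0]
opening: 0.316
```

```bash
python3 - <<'E'
from h import *
s=now();print(s["moment"])
E
```

```text
t 23.3 sprung(free) [ -0.3 100.4 109. ] solid [ -0.4 -94.6 108.3] th -0.2 F [ 0.5 -5.  -5. ] open 27.5
[-0.78638697  0.04748173 -0.09019235]
```

{"api": "send_rows", "payload": {
  "moves": [
    [[0, 0, 0, -0.05, 0, 0, -1], [0, 0, 0, -0.05, 0, 0, -1], [0, 0, 0, 0, 0, 0, -1], [0, 0, 0, 0, 0, 0, -1], [0, 0, 0, 0, 0, 0, -1]]
  ]
}}

```text
time_s: 23.8
position: [0.5237, -0.196, 0.0889]
tcp_rot: [[0.329, 0.944, 0.002], [0.944, -0.329, 0.004], [0.004, 0.0, -1.0]]
force: [1.6, -2.0, -3.8]
opening: 0.31
```

{"api": "send_rows", "payload": {
  "moves": [
    [[0, 0, 0, -0.03, 0, 0, -1], [0, 0, 0, 0, 0, 0, -1], [0, 0, 0, 0, 0, 0, -1], [0, 0, 0, 0, 0, 0, -1], [0, 0, 0, 0, 0, 0, -1]]
  ]
}}

```text
time_s: 24.3
position: [0.5236, -0.1962, 0.0889]
tcp_rot: [[0.329, 0.944, 0.002], [0.944, -0.329, 0.004], [0.004, 0.0, -1.0]]
force: [2.6, 1.8, -3.7]
opening: 0.311
```

```bash
python3 - <<'E'
from h import *
s=now();print(s["moment"])
E
```

```text
t 24.3 sprung(free) [ -0.4  99.5 109.1] solid [ -0.5 -95.5 108.3] th -0.24 F [ 1.9  2.5 -3.7] open 27.1
[ 0.13287031 -0.5737112   0.02737715]
```

The load has passed to the plate (bottomed at -95.5). I lower the bar slightly onto the cup floors, then release.

{"api": "send_rows", "payload": {
  "moves": [
    [[0, 0, 0, 0.03, 0, 0.05, -1], [0, 0, 0, 0, 0, 0.05, -1], [0, 0, 0, 0, 0, 0, -1], [0, 0, 0, 0, 0, 0, -1], [0, 0, 0, 0, 0, 0, -1]]
  ]
}}

```text
time_s: 24.8
position: [0.5232, -0.196, 0.0879]
tcp_rot: [[0.329, 0.944, 0.001], [0.944, -0.329, 0.004], [0.004, -0.001, -1.0]]
force: [1.4, 3.0, -0.3]
opening: 0.312
```

```bash
python3 - <<'E'
from h import *
s=now();print(s["moment"])
E
```

```text
t 24.8 sprung(free) [ -0.8  99.5 108. ] solid [ -0.9 -95.5 107.3] th -0.21 F [ 0.4  3.3 -0.3] open 27.1
[ 0.21810727 -0.29278273  0.03794237]
```

{"api": "send_rows", "payload": {
  "moves": [
    [[0, 0, 0, 0, 0, 0, -0.3], [0, 0, 0, 0, 0, 0, -0.2], [0, 0, 0, 0, 0, 0, 0], [0, 0, 0, 0, 0, 0, 0.2], [0, 0, 0, 0, 0, 0, 0.4]]
  ]
}}

```text
time_s: 25.3
position: [0.5233, -0.1964, 0.0878]
tcp_rot: [[0.329, 0.944, 0.001], [0.944, -0.329, 0.003], [0.003, -0.0, -1.0]]
force: [0.2, 0.5, 0.1]
opening: 0.59
```

{"api": "send_rows", "payload": {
  "moves": [
    [[0, 0, 0, 0, 0, 0, 0.4], [0, 0, 0, 0, 0, -0.5, 0.4], [0, 0, 0, 0, 0, -1, 0.4], [0, 0, 0, 0, 0, -2, 0.4], [0, 0, 0, 0, 0, -2, 0.4]]
  ]
}}

```text
time_s: 25.8
position: [0.5233, -0.1964, 0.1439]
tcp_rot: [[0.329, 0.944, 0.001], [0.944, -0.329, 0.003], [0.004, -0.0, -1.0]]
force: [0.4, 0.3, 0.6]
opening: 0.698
```

{"api": "send_rows", "payload": {
  "moves": [
    [[0, 0, 0, 0, 0, -3, 0.4], [0, 0, 0, 0, 0, -3, 0.4], [0, 0, 0, 0, 0, -3, 0.4], [0, 0, 0, -1, 0, -3, 0.4], [0, 0, 0, -1, 0, -3, 0.4]]
  ]
}}

```text
time_s: 26.3
position: [0.5164, -0.2156, 0.2951]
tcp_rot: [[0.329, 0.944, 0.002], [0.944, -0.329, 0.003], [0.003, 0.001, -1.0]]
force: [0.5, -0.8, 0.3]
opening: 0.697
```

{"api": "send_rows", "payload": {
  "moves": [
    [[0, 0, 0, -2, 0, 0, 0.4], [0, 0, 0, -2, 0, 0, 0.4], [0, 0, 0, 0, 0, 0, 0.4], [0, 0, 0, 0, 0, 0, 0.4], [0, 0, 0, 0, 0, 0, 0.4]]
  ]
}}

```text
time_s: 26.8
position: [0.5035, -0.2527, 0.2927]
tcp_rot: [[0.329, 0.944, 0.001], [0.944, -0.329, 0.004], [0.004, -0.0, -1.0]]
force: [-0.2, 0.2, -0.1]
opening: 0.703
```

```bash
python3 - <<'E'
from h import *
s=readout.read_state();print(s["position"],s["force"],s["time_s"])
im2=capture("scene");im=capture("wrist")
a=cv2.resize(im2[170:270,110:270],(480,300),interpolation=cv2.INTER_CUBIC);b=cv2.resize(im[0:260],(560,284),interpolation=cv2.INTER_CUBIC)
cv=np.zeros((590,560,3),np.uint8);cv[:300,:480]=a;cv[302:586]=b;cv2.imwrite("pics/end.png",cv)
for t in("pitcher","tamper","cup"): print(t,[(np.round(d["location"],3),round(d["p"],2)) for d in spot_in("scene",t)[:1]])
E
```

```text
[ 0.5034506  -0.25268014  0.2926799 ] [-0.21701278  0.20593278 -0.10406688] 26.8
pitcher [(array([0.801, 0.065, 0.06 ]), 0.83)]
tamper [(array([ 0.815, -0.098,  0.021]), 0.84)]
cup [(array([ 0.484, -0.011,  0.031]), 0.86)]
```

View pics/end.png

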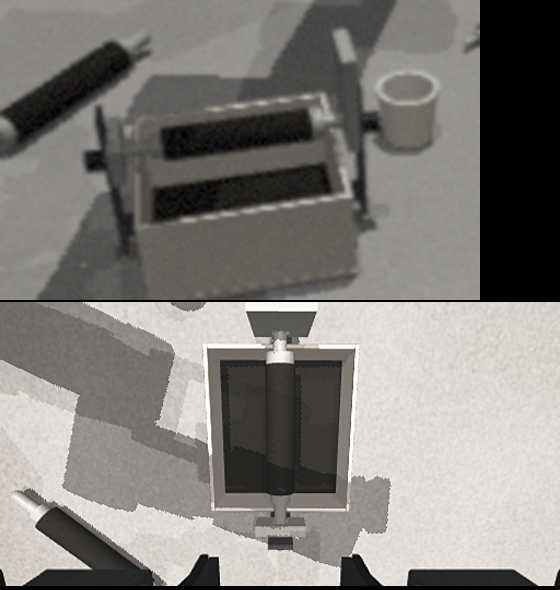

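The bar spans the box: the thick collar is at the tall plate (281,350), the solid pin is in the low plate (279,515), and it is straight and free of the gripper. Handing in.

```bash
python3 -c "
from h import *
print(bot.hand_in())"
```

```text
the job is handed in; nothing more can be done
None
```

The knock bar is refitted across the box and the job is handed in, at 26.8 s of the 69 s allowed. No verdict was reported.

- **What I did:** I took the middle-sized bar from its rest. A finger touch on the lower plate gave the cup height as about 108.7 mm. I put the sprung pin into the taller plate's cup with the bar tilted 8.5° and squeezed it along its axis. I then levelled it between the plates and eased the solid pin into the lower cup.
- **Forces:** The force followed the spring law throughout, with a peak of about 10.4 N against the 40 N limit. One reading ran about 1 N low, but the next was back on the law.
- **Last checks:** Just before release the solid tip was about 95.5 mm from the box's middle by the arm's own reading, and the bar was level within 0.25°. The lower plate carried the push and the cups the weight. The last pictures show the bar straight between the plates with the gripper clear, and the wrist force near zero.
- **Other items:** The pitcher, tamper and cup were detected within about 5 mm of where they started, which is about the detector's accuracy.
- **What disagreed:** My first wrist picture was taken while the arm was still settling, so the box position was about 4–5 mm off. I corrected it from a later view before inserting the bar. One sideways move towards the bar had the wrong sign, touched nothing, and was corrected.

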